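Load the meal tray into its carrier and pick the carrier up level

ROBOT

A 7-joint arm with a two-finger parallel gripper is mounted at the origin on the work surface. World frame = base frame: x ahead of the robot, y to its left, z up, the work surface at z = 0. Lengths are in mm, angles in rad, forces in N, time in s.
With the tool pointing down it reaches from about 425 to 950 mm from the base axis. Payload 16.7 kg.
Tool frame: the origin (TCP) lies where the fingers leave the gripper's body, on its centre line; the fingertips stand 97 mm ahead of it and the grasp point (between the pads) lies 78 mm ahead of it; z points along the fingers, y is the direction in which the jaws open and shut (so a half turn about z gives the same grasp; the last joint's range is limited). The gripper opens to 94 mm and grips with 3 to 60 N. Pads are 16 mm wide; open, the fingers measure 119 mm over their backs; the gripper's body (75 mm by 177 mm) begins 78 mm behind the grasp point.
Start: joints at [-1.312, 0.426, 0.074, 1.606, -0.034, 1.111, -0.067], TCP at [267.703, 619.61, 302.667] pointing down, gripper open.
Joint ranges: [-2.85, 2.85], [-0.5, 2.14], [-1.23, 1.37], [0.21, 2.46], [-1.02, 4.16], [0.16, 2.05], [-2.73, 2.73]. Speed limits (rad/s): [1.89, 1.89, 2.39, 2.39, 3.01, 3.01, 3.01].

INTERFACE

Orientations are given as a rotation vector (axis times angle).
In Python, from workcell import bot gives the robot as it stands.
- The arm moves only by the tool step_arm, never from a script. Its argument "plan" is one flat list of numbers, 4 for each row, row after row: the shift along the tool's x, y, z in mm, then the turn about the tool's z in degrees. A call has 1 to 8 rows; each row is the pose to reach, as a shift and turn from the pose commanded when the call began, along the tool's axes at that moment; what a row does not reach only later rows make up. A row lasts 1/12 s, in which the tool goes at most 41.7 mm and 7.16 degrees, less where a joint would pass 70% of its speed; a pose out of reach is approached as far as the arm can. A call with a gripper value outside its range is refused whole. "claw" is the opening, from 0 (shut) to 1 (fully open), set as the call begins (left out, the last holds). The fingers move at their own pace and stop on an object; "force" is the grip in N (left out, the last holds). Time passes only in rows, so rows that repeat a pose let the fingers close. It gives the time, the measured TCP pose, the force and the opening at its end, in the units of the state.
- bot.observe(): the state, without advancing time (a new reading comes with each control period).
- bot.snapshot(name): name is "side" or "top"; returns a dict with "frame" (384x512x3 uint8, red, green, blue), "z_map" (384x512 float32, mm along the optical axis (not along the pixel's ray), 0 where there is no reading), "fovy" (degrees; the focal length in pixels is half the picture's height over the tangent of half this angle, whatever the lens; pixels are square), "cx", "cy" (the principal point, pixels), "k1" (the pictures are not rectified: a ray, as slopes to the right and down, at radius r is drawn at 1 + k1 r^2 times it, then the intrinsics apply), "rvec" (rotation vector, rad) and "tvec" (3), from world to camera coordinates, as OpenCV has them. Camera axes: x right, y down, z forward; pixel columns grow to the right and rows downward; lengths in mm; the calibration is good to about 2 mm. A picture is of the moment at which its call begins.
- bot.hand_in(): hands the job in, once; it reports no verdict.
The state is a dict: "time_s": time; "q": joint angles; "joint_velocities": joint speeds; "joint_efforts": joint torques, N m; "position": TCP position; "ee_rot": TCP orientation; "ft_force": force on the tool from outside, world axes, zero at the start; "wrist_torque": the same for the moment, N m; "finger_gap": finger opening in mm.
Only numpy, scipy, OpenCV 4.12 (cv2) and the standard library are available. Lean on these libraries where they do the work, as an engineer would, in place of code of your own. Each camera call takes 0.05 s, during which the arm holds its last target.

TASK

Slide the loaded meal tray fully home into the bottom runners of the carrier while the carrier stands on the counter. Then take the carrier by its top handle, lift it so that it hangs about 10 cm clear of the counter, and finish while still holding it there, level and steady, with the tray still fully home and the bowl and both tins standing on it. Leave the other things on the counter where they are.

Things in the scene. Friction and masses are not known exactly. Their poses are not given: they have to be found in the camera images.
- carrier: Open meal-tray carrier of bare aluminium, loose, on the robot's left, about 0.42 kg. Origin: centre of its underside; +x runs from open mouth to closed back (the tray goes in along +x), z up. Body 220 (x -110 to 110) by 186 by 110 high, no roof, no floor; side walls 4 thick, inner faces y = +-89. Tray fully home: its origin lies on this origin. Flat uprights (x 6, y +-91) carry the handle.
- carrier_grip (a point): Middle of the carrier's top handle, carrier frame (6, 0, 198). Black flat-sided grip 24 thick (carrier x), 110 long (carrier y), 22 high, on a 12 mm bar between the uprights. Free space all round it. The loaded carrier's weight lies within about 10 of vertically below this point.
- carrier_mouth (a point): Middle of the carrier's mouth at the height of the lower runners, carrier frame (-110, 0, 24). The side walls flare outward in front of it, to x = -137, where the opening is about 200 wide. The front edge of the tray's rim is flush with the straight walls' ends here when home.
- carrier_stop (a point): Middle of the inner face of the back panel, carrier frame (110, 0, 30): the tray's leading rim edge meets it when home. Lower runners: ledges 3 thick on both side walls, top z = 24, inner edges y = +-77; the tray's rim passes 3 above them and hangs on them once the carrier is lifted. An empty upper pair has its top at z = 90.
- tray: Flanged steel meal tray, loose, standing on the counter on the robot's right, 0.17 kg (0.45 kg with its load). Origin: centre of its underside; +x is its leading edge, towards the carrier, z up. Pan 204 by 144, floor 3 thick; flat rim 220 (x) by 170 (y), z 27 to 30. About 4 clearance each side in the carrier. Pull bar beyond its rear (-x) end.
- tray_grip (a point): Middle of the tray's pull bar, tray frame (-145, 0, 52). Bar 10 thick (tray x), 82 long (tray y), 18 high (z 43 to 61), on two 10 mm posts at y = +-36; 30 free between it and the rim, open below it between the posts.
- bowl: Small steel bowl, 90 across, 42 high, 0.10 kg, standing loose in the leading half of the tray. Origin: centre of its underside.
- tin_a: Small food tin, 60 across, 42 high, about 0.09 kg, standing loose in the rear half of the tray, on its +y side. Origin: centre of its underside.
- tin_b: The same kind of tin beside it, on the tray's -y side. Origin: centre of its underside.
- bowl_stack: Bystander: stack of nested steel bowls, 130 across, 84 high, at the back. Origin: centre of its underside.
- sprayer: Bystander: white spray bottle, 72 across, 207 high, at the back left. Origin: centre of its underside.
- spare_tin: Bystander: larger food tin, 74 across, 55 high, alone on the counter near the robot. Origin: centre of its underside.
- scoop: Bystander: white plastic scoop, 195 long, 45 high, near the robot. Origin: centre of the underside of its cup.
- tub: Bystander: clear lidded storage tub, 210 by 160 by 105 high, on the far right. Origin: centre of its underside.
- jar: Bystander: glass treat jar with a wooden lid, 94 across, 118 high, left of the carrier. Origin: centre of its underside.
- chew_bone: Bystander: black rubber chew bone, 136 long, 36 high, lying on the left. Origin: on the counter under its middle.
Not all that is in view belongs to the job. What is shaped like the bowl but red is not meant.

How it is judged:
By the outcome, as a careful person would: the job done as asked, in the order asked, and still so for the second after the job is handed in, while the arm keeps its last pose, push and grip.
It also fails if it takes over 64 s, if anything falls off the work surface, if the arm or the gripper's body presses on something with over 40 N, if the wrist force passes 120 N, or if a joint passes its speed limit or range.

## Working session

There is one attempt and no reset: what is moved stays moved. The work goes in short steps, Python scripts to look and compute and a tool call to move; the robot and the scene stay as the last step left them, time stands still between calls to the robot, and variables do not carry over. Pictures are saved under pics/ and viewed, and the job is handed in when it is done.

Besides the shell and the picture viewer there is one more tool, called after "Request:" in YAML: its name, and indented under it one key for each argument. step_arm: Moves the arm, as the interface text tells. Its arguments: {"type":"object","properties":{"plan":{"type":"array"},"claw":{"type":"number"},"force":{"type":"number"}},"required":["plan"]}

```bash
mkdir -p pics
cat > h.py <<'E'
import numpy as np, cv2
from workcell import bot
def snap(n,name):
    s=bot.snapshot(n); cv2.imwrite('pics/'+name+'.png',s['frame'][:,:,::-1]); np.savez('pics/'+name+'.npz',**s); return s
def load(name):
    return dict(np.load('pics/'+name+'.npz'))
def K(s):
    f=192/np.tan(np.radians(float(s['fovy']))/2); return np.array([[f,0,float(s['cx'])],[0,f,float(s['cy'])],[0,0,1]])
def cloud(s):
    z=s['z_map'].astype(float); h,w=z.shape
    u,v=np.meshgrid(np.arange(w),np.arange(h))
    p=np.stack([u,v],-1).reshape(-1,1,2).astype(float)
    n=cv2.undistortPoints(p,K(s),np.array([float(s['k1']),0,0,0,0])).reshape(h,w,2)
    c=np.stack([n[...,0]*z,n[...,1]*z,z],-1)
    R=cv2.Rodrigues(np.array(s['rvec'],float))[0]; t=np.array(s['tvec'],float).ravel()
    W=(c-t)@R; W[z==0]=np.nan
    return W
def proj(s,P):
    return cv2.projectPoints(np.array(P,float).reshape(-1,1,3),np.array(s['rvec'],float),np.array(s['tvec'],float),K(s),np.array([float(s['k1']),0,0,0,0]))[0].reshape(-1,2)
def st():
    o=bot.observe()
    for k in ['time_s','q','position','ee_rot','ft_force','wrist_torque','finger_gap']: print(k,np.round(o[k],3))
    print(np.round(cv2.Rodrigues(np.array(o['ee_rot'],float))[0],3))
    return o
E
python3 - <<'E'
from h import *
for n in ['side','top']:
    s=snap(n,n+'0'); print(n,s['fovy'],s['cx'],s['cy'],s['k1'],s['rvec'],s['tvec'])
    R=cv2.Rodrigues(np.array(s['rvec'],float))[0]; print(-R.T@np.array(s['tvec'],float).ravel())
st()
E
```

```text
side 51.95708344438385 258.3634129046869 194.17856195281897 -0.005808694168247536 [ 2.05583701 -0.35969898  0.17746445] [-524.44907723  203.80482404 1560.39136673]
[  105.48725866 -1370.28031569   928.76732984]
top 45.38703840933256 252.31875396018333 192.45001008085333 -0.1834963488289747 [ 2.17421976 -2.11777174  0.16177245] [ -73.4399307   552.99442952 1965.76323084]
[ 259.77699549  -56.76692639 2026.00956832]
time_s 0.1
q [-1.313  0.427  0.074  1.607 -0.034  1.111 -0.067]
position [267.582 619.385 302.055]
ee_rot [-6.360e-01 -3.076e+00  2.000e-03]
ft_force [-0.804  0.602 -0.72 ]
wrist_torque [ 0.002  0.007 -0.016]
finger_gap 94.024
[[-0.918  0.397 -0.   ]
 [ 0.397  0.918 -0.001]
 [-0.    -0.001 -1.   ]]
```

View pics/top0.png

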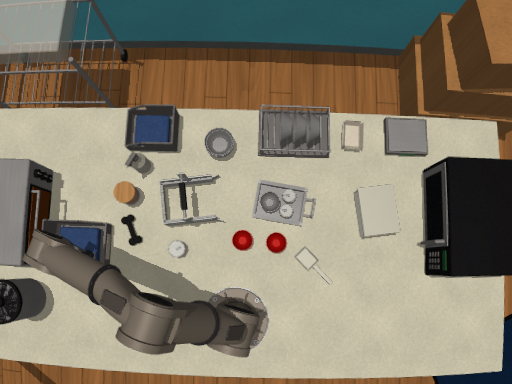

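View pics/side0.png

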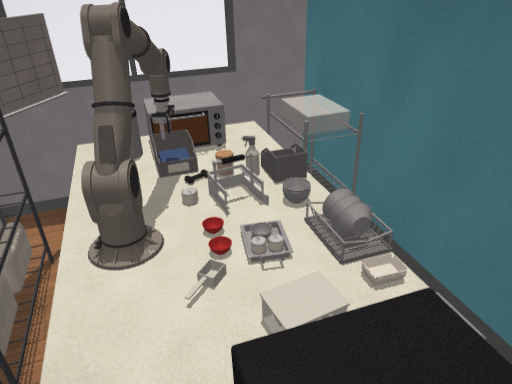

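Run:
```python
from h import *
s=load('top0'); W=cloud(s)
c=s['frame'][160:250,140:340,::-1]; cv2.imwrite('pics/c1.png',cv2.resize(c,None,fx=4,fy=4,interpolation=cv2.INTER_CUBIC))
for (u,v) in [(255,300),(265,190),(283,203),(310,208),(183,195),(162,182),(215,177),(222,219),(165,224),(240,170)]:
    print(u,v,np.round(W[v,u],1))
s=load('side0')
c=s['frame'][150:270,180:310,::-1]; cv2.imwrite('pics/c2.png',cv2.resize(c,None,fx=5,fy=5,interpolation=cv2.INTER_CUBIC))
```

```text
255 300 [ 88.9 -82.7  12.1]
265 190 [ 571.3 -114.8   13.8]
283 203 [ 516.7 -196.5    2.4]
310 208 [ 497.4 -317.3    2.3]
183 195 [513.  220.  202.2]
162 182 [582.  330.3  93.5]
215 177 [621.8 108.2  25.7]
222 219 [437.9  71.8   6.2]
165 224 [402.3 308.8  88.1]
240 170 [ 6.613e+02 -9.000e-01  1.000e-01]
```

View pics/c1.png

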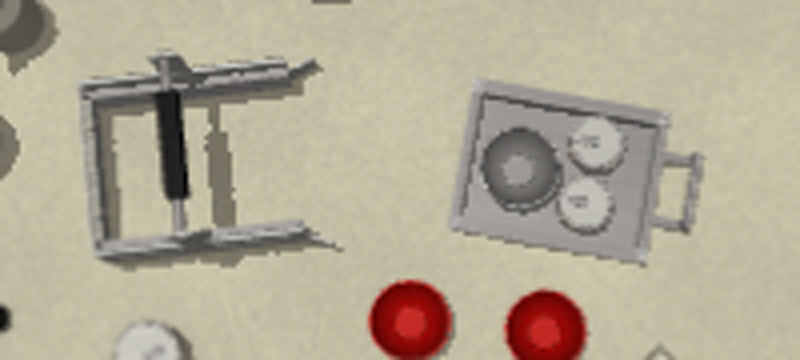

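View pics/c2.png

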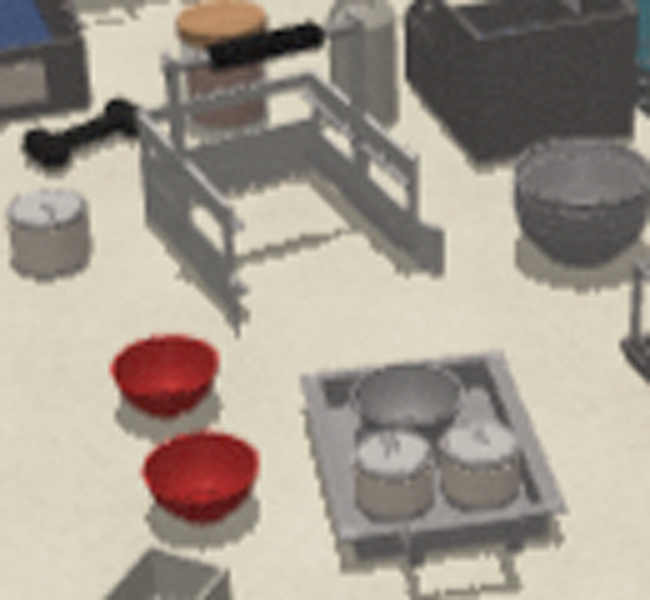

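Run:
```python
from h import *
for n in ['top0','side0']:
    s=load(n); W=cloud(s); f=s['frame'].astype(int)
    X,Y,Z=W[...,0],W[...,1],W[...,2]
    def rect(m,lab):
        P=W[m][:,:2].astype(np.float32)
        (c,sz,a)=cv2.minAreaRect(P); print(n,lab,m.sum(),'c',np.round(c,1),'sz',np.round(sz,1),'a',round(a,2),'mean',np.round(W[m].mean(0),1))
    reg=(X>380)&(X<680)&(Y<-70)&(Y>-360)
    rect(reg&(Z>24)&(Z<34),'rim')
    rect(reg&(Z>20)&(Z<64)&(Y<-280),'bar')
    rect(reg&(Z>48)&(Z<66)&(Y<-285),'barTop')
    reg=(X>380)&(X<680)&(Y<340)&(Y>40)
    rect(reg&(Z>190)&(Z<225),'handle')
    dark=f.sum(-1)<120
    rect(reg&(Z>195)&(Z<225)&dark,'grip')
    rect(reg&(Z>102)&(Z<116),'walltop')
    rect(reg&(Z>60)&(Z<116),'body60-116')
```

```text
top0 rim 410 c [ 515.1 -194.4] sz [249.4 170.7] a 81.23 mean [ 518.7 -185.9   29.1]
top0 bar 141 c [ 520.2 -307. ] sz [135.1  51. ] a 1.14 mean [ 516.8 -302.5   37.8]
top0 barTop 45 c [ 494.5 -323.8] sz [10.8 83.1] a 81.15 mean [ 495.5 -323.1   57.8]
top0 handle 251 c [510.3 222.3] sz [194.3  28.9] a 8.46 mean [509.2 221.5 206.7]
top0 grip 132 c [510.2 220.4] sz [105.1  21.3] a 8.05 mean [511.1 220.  208.3]
top0 walltop 146 c [510.8 217.5] sz [191.4 222.5] a 7.85 mean [508.  232.  109.9]
top0 body60-116 440 c [510.6 219.1] sz [191.3 226.1] a 7.95 mean [519.9 228.8  95.3]
side0 rim 540 c [ 489.2 -199.9] sz [261.6 226. ] a 81.57 mean [ 516.4 -193.6   28.7]
side0 bar 203 c [ 515.  -309.8] sz [146.6  58.9] a 0.07 mean [ 507.8 -318.1   43.8]
side0 barTop 92 c [ 497.4 -330. ] sz [16.1 79.5] a 81.43 mean [ 496.2 -329.3   55.9]
side0 handle 188 c [509.5 218.1] sz [194.  38.] a 8.44 mean [508.5 211.3 200.9]
side0 grip 86 c [509.3 212.3] sz [103.5  26. ] a 7.45 mean [509.  209.8 203.6]
side0 walltop 155 c [511.6 215.8] sz [193.5 233.8] a 9.16 mean [509.7 240.2 107.9]
side0 body60-116 461 c [511.4 214.3] sz [192.7 237.7] a 8.63 mean [519.3 228.8  94.7]
```

```bash
cat > fit.py <<'E'
from h import *
from scipy.optimize import minimize
SS=4
def maskpoly(s,polys3,off,h,w):
    m=np.zeros((h*SS,w*SS),np.uint8)
    for P in polys3:
        p=(proj(s,P)-off+0.5)*SS-0.5
        cv2.fillPoly(m,[np.round(p*16).astype(np.int32)],255,shift=4)
    return cv2.resize(m,(w,h),interpolation=cv2.INTER_AREA)/255.
def tf(pose,P):
    x,y,a=pose; c,s_=np.cos(a),np.sin(a); P=np.array(P,float)
    return np.stack([x+c*P[:,0]-s_*P[:,1],y+s_*P[:,0]+c*P[:,1],P[:,2]],1)
def rect3(x0,x1,y0,y1,z): return [[x0,y0,z],[x1,y0,z],[x1,y1,z],[x0,y1,z]]
def overlay(s,polys,name,roi,k=5):
    v0,v1,u0,u1=roi
    im=cv2.resize(s['frame'][v0:v1,u0:u1,::-1],None,fx=k,fy=k,interpolation=cv2.INTER_CUBIC)
    for P,col in polys:
        p=((proj(s,P)-[u0,v0]+.5)*k-.5); cv2.polylines(im,[np.round(p*16).astype(np.int32)],True,col,1,cv2.LINE_AA,4)
    cv2.imwrite('pics/'+name+'.png',im)
def traypolys(t):
    return [(tf(t,rect3(-110,110,-85,85,30)),(0,0,255)),(tf(t,rect3(-102,102,-72,72,30)),(0,255,255)),(tf(t,rect3(-150,-140,-41,41,61)),(0,255,0))]
def carpolys(c):
    return [(tf(c,rect3(-110,110,-93,93,110)),(0,0,255)),(tf(c,rect3(-110,110,-89,89,110)),(0,255,255)),(tf(c,rect3(-6,18,-55,55,209)),(0,255,0)),(tf(c,rect3(-110,110,-93,93,0)),(255,0,0))]
E
python3 - <<'E'
from fit import *
t=[517.5,-183,np.radians(81.2)]; c=[511,215,np.radians(98.1)]
for n,r in [('top0',(165,245,150,320)),('side0',(150,270,190,310))]:
    s=load(n); overlay(s,traypolys(t)+carpolys(c),'ov_'+n,r,4 if n=='top0' else 5)
E
```

```text
(no output)
```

View pics/ov_top0.png

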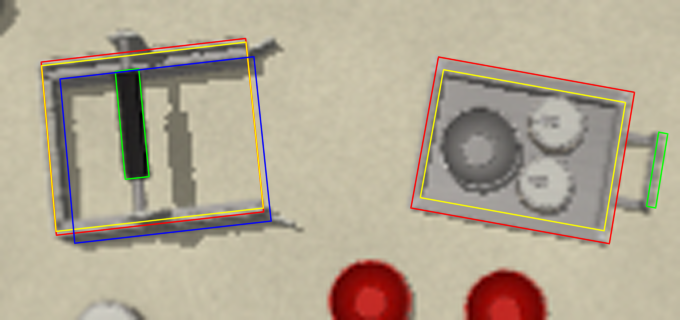

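View pics/ov_side0.png

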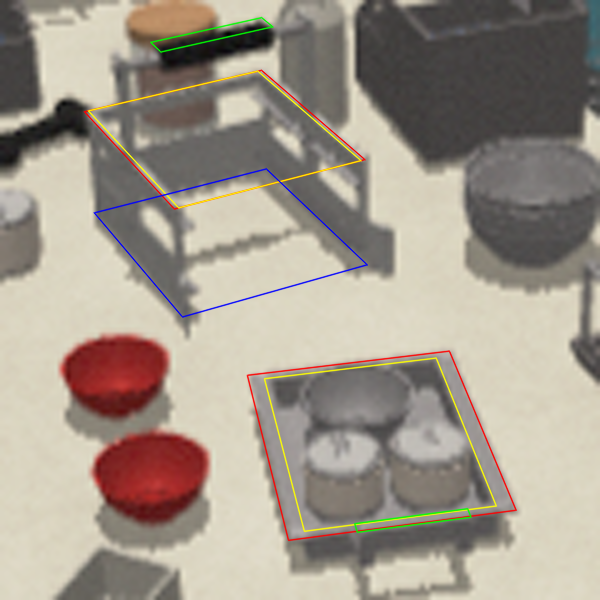

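Run:
```python
from fit import *
s=load('side0')
print(proj(s,[[496,-329,56],[496,-329,0]]))
W=cloud(s)
for v in range(244,275,2): print(v,[tuple(np.round(W[v,u]).astype(int)) for u in (262,272,280)])
t=[517.5,-183,np.radians(81.2)]; c=[511,215,np.radians(98.1)]
overlay(s,traypolys(t),'ov2',(215,275,230,310),10)
```

```text
[[272.54325175 255.11965527]
 [272.64058726 267.45178742]]
244 [(np.int64(489), np.int64(-237), np.int64(43)), (np.int64(526), np.int64(-244), np.int64(38)), (np.int64(556), np.int64(-251), np.int64(35))]
246 [(np.int64(488), np.int64(-239), np.int64(35)), (np.int64(526), np.int64(-244), np.int64(29)), (np.int64(554), np.int64(-254), np.int64(28))]
248 [(np.int64(486), np.int64(-244), np.int64(30)), (np.int64(527), np.int64(-242), np.int64(17)), (np.int64(555), np.int64(-254), np.int64(19))]
250 [(np.int64(488), np.int64(-238), np.int64(15)), (np.int64(526), np.int64(-242), np.int64(8)), (np.int64(555), np.int64(-253), np.int64(8))]
252 [(np.int64(488), np.int64(-235), np.int64(4)), (np.int64(524), np.int64(-250), np.int64(5)), (np.int64(541), np.int64(-288), np.int64(28))]
254 [(np.int64(474), np.int64(-278), np.int64(30)), (np.int64(494), np.int64(-329), np.int64(61)), (np.int64(522), np.int64(-335), np.int64(58))]
256 [(np.int64(458), np.int64(-324), np.int64(59)), (np.int64(493), np.int64(-330), np.int64(54)), (np.int64(522), np.int64(-335), np.int64(49))]
258 [(np.int64(459), np
[... 581 characters left out ...]
int64(-312), np.int64(3)), (np.int64(496), np.int64(-322), np.int64(1)), (np.int64(525), np.int64(-329), np.int64(-2))]
268 [(np.int64(460), np.int64(-316), np.int64(-2)), (np.int64(493), np.int64(-330), np.int64(-1)), (np.int64(520), np.int64(-341), np.int64(0))]
270 [(np.int64(456), np.int64(-327), np.int64(-2)), (np.int64(490), np.int64(-339), np.int64(-2)), (np.int64(517), np.int64(-349), np.int64(-2))]
272 [(np.int64(452), np.int64(-339), np.int64(0)), (np.int64(485), np.int64(-352), np.int64(1)), (np.int64(514), np.int64(-357), np.int64(-4))]
274 [(np.int64(448), np.int64(-348), np.int64(-1)), (np.int64(482), np.int64(-360), np.int64(-2)), (np.int64(509), np.int64(-368), np.int64(-3))]
```

View pics/ov2.png

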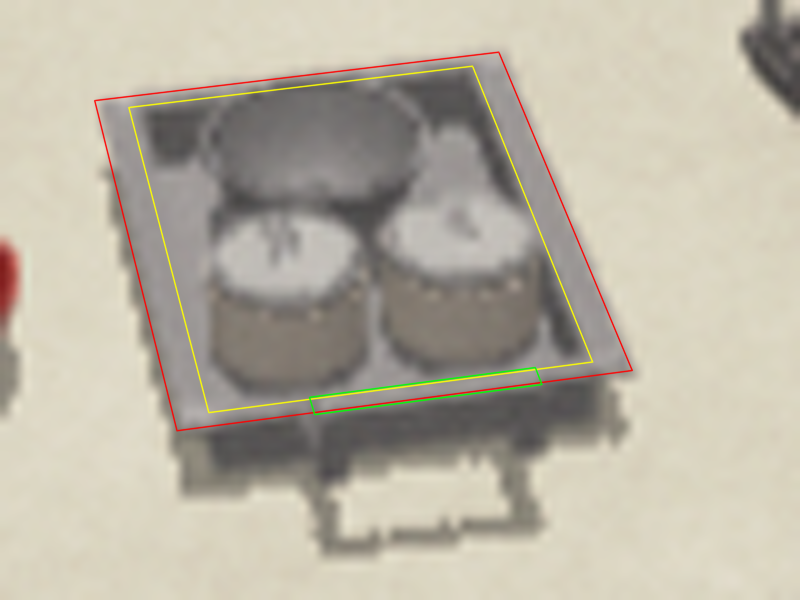

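Run:
```python
from fit import *
s=load('top0')
t=[517.5,-183,np.radians(81.2)]; c=[511,215,np.radians(98.1)]
overlay(s,carpolys(c),'ov3',(170,230,155,232),10)
overlay(s,traypolys(t),'ov4',(175,230,248,320),10)
W=cloud(s)
# slices: for walls, z vs carrier y
X=W.reshape(-1,3); X=X[np.isfinite(X[:,0])]
d=X[:,:2]-c[:2]; a=c[2]; cx=d@[np.cos(a),np.sin(a)]; cy=d@[-np.sin(a),np.cos(a)]
m=(abs(cx)<125)&(abs(cy)<110)&(X[:,2]>104)&(X[:,2]<116)
for sgn in (1,-1):
    k=m&(sgn*cy>60); 
    P=np.polyfit(cx[k],cy[k],1); print(sgn,k.sum(),P, np.percentile(cy[k],[5,50,95]), np.percentile(cx[k],[0,5,95,100]))
k=m&(cx>90); print(k.sum(),np.polyfit(cy[k],cx[k],1),np.percentile(cx[k],[5,50,95]))
k=(abs(cx)<40)&(abs(cy)<110)&(X[:,2]>195)
print(np.polyfit(cy[k],cx[k],1),np.percentile(cx[k],[5,50,95]),np.percentile(cy[k],[0,2,98,100]),np.median(X[k,2]))
```

```text
1 65 [-2.62546165e-02  9.05667857e+01] [79.66965127 91.60653183 94.66142276] [-104.36693501  -91.5737471   111.46622722  112.57161686]
-1 62 [ 2.23007439e-02 -8.94318994e+01] [-94.38454817 -89.81119216 -80.23618612] [-109.11566689 -101.96562371  109.57206321  112.24127421]
34 [-8.50691679e-03  1.07590313e+02] [ 94.00062069 110.97210894 113.46606071]
[3.50638617e-03 6.80561054e+00] [-3.75685603  6.30519322 17.40796391] [-97.50222472 -92.80812581  93.28420857  94.87836999] 207.44704386812384
```

View pics/ov3.png

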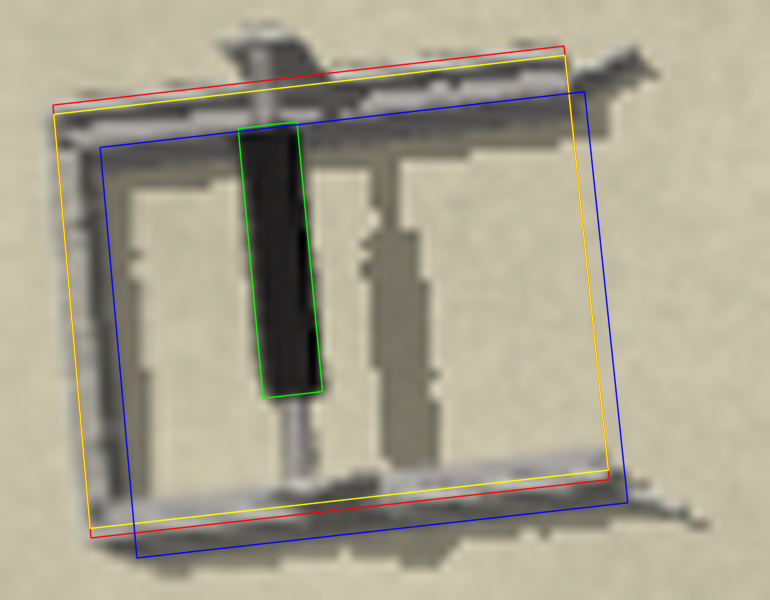

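View pics/ov4.png

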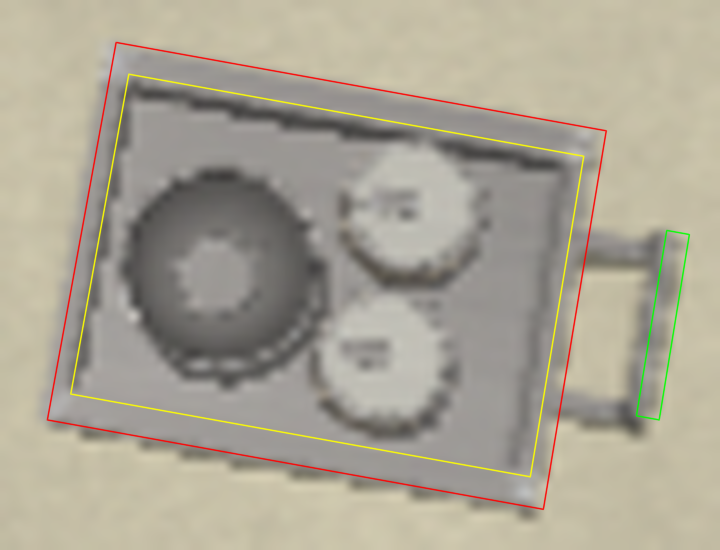

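Run:
```python
from fit import *
def go(n,t):
    s=load(n);W=cloud(s)
    m=(np.abs(W[...,2]-29)<4)&(abs(W[...,0]-517)<150)&(abs(W[...,1]+183)<140)
    X=W[m]; 
    d=X[:,:2]-t[:2]; a=t[2]; cx=d@[np.cos(a),np.sin(a)]; cy=d@[-np.sin(a),np.cos(a)]
    k=(abs(cx)<85)
    for sg in (1,-1):
        kk=k&(sg*cy>66)&(sg*cy<95); print(n,'side',sg,kk.sum(),np.polyfit(cx[kk],cy[kk],1),np.percentile(cy[kk],[3,50,97]))
    k=(abs(cy)<65)
    for sg in (1,-1):
        kk=k&(sg*cx>95)&(sg*cx<125); print('end',sg,kk.sum(),np.polyfit(cy[kk],cx[kk],1),np.percentile(cx[kk],[3,50,97]))
t=[517.5,-181,np.radians(81.2)]
go('top0',t);go('side0',t)
s=load('top0')
overlay(s,traypolys(t),'ov5',(175,230,248,320),10)
```

```text
top0 side 1 82 [4.91680095e-03 7.78940038e+01] [69.97736756 77.74694509 85.36319174]
top0 side -1 73 [-1.2109094e-03 -7.5435849e+01] [-84.1738353  -75.07426612 -67.99263232]
end 1 36 [4.63352261e-03 1.05352648e+02] [100.87151195 105.15909634 110.69919291]
end -1 46 [ 7.53715737e-03 -1.07505872e+02] [-123.56186451 -105.55006036  -99.493848  ]
side0 side 1 103 [-2.07557429e-03  7.49204631e+01] [67.44140198 74.97734449 82.70059299]
side0 side -1 102 [ 1.53874439e-03 -7.87587860e+01] [-86.38021893 -78.79518335 -70.90125414]
end 1 38 [2.80430858e-02 1.02788152e+02] [ 95.67184654 102.51086157 112.04568071]
end -1 49 [-2.20201085e-02 -1.06640112e+02] [-120.69466103 -106.02746306  -98.24888781]
```

View pics/ov5.png

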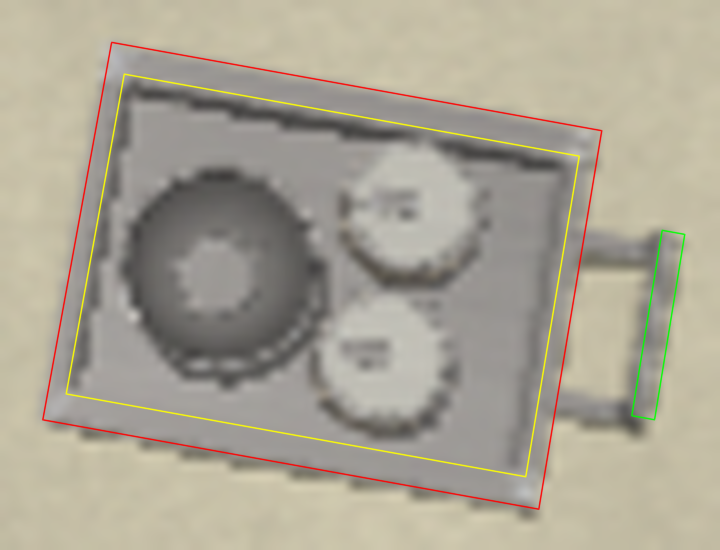

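```bash
cat > plan.py <<'E'
from h import *
import sys
# wps: list of (x,y,z,ang) world TCP + world angle(deg) of tool y
def cur():
    o=bot.observe(); R=cv2.Rodrigues(np.array(o['ee_rot'],float))[0]
    return np.array(o['position'],float),R,np.degrees(np.arctan2(R[1,1],R[0,1])),o
def plan(wps):
    p,R,a,o=cur(); 
    a0=np.radians(a); y=np.array([np.cos(a0),np.sin(a0),0]); z=np.array([0,0,-1.]); x=np.cross(y,z)
    print('t',round(o['time_s'],2),'p',np.round(p,1),'ang',round(a,2),'F',np.round(o['ft_force'],1),'gap',round(float(o['finger_gap']),1),'tilt',np.round(R[:2,2],4),'q',np.round(o['q'],2))
    out=[]
    for w in wps:
        d=np.array(w[:3])-p
        tr=-(w[3]-a)
        out.append([round(float(d@v),1) for v in (x,y,z)]+[round(float(tr),1)])
    for r in out: print(r)
    return out
E
python3 - <<'E'
from plan import *
plan([(420,450,360,30),(590,150,360,-30),(560,-150,340,-80),(495.6,-324.8,300,-98.7)])
E
```

```text
t 0.1 p [267.6 619.4 302.1] ang 66.64 F [-0.8  0.6 -0.7] gap 94.0 tilt [-0.0004 -0.0011] q [-1.31  0.43  0.07  1.61 -0.03  1.11 -0.07]
[-207.1, -95.1, -57.9, 36.6]
[-482.1, -303.0, -57.9, 96.6]
[-573.5, -590.4, -37.9, 146.6]
[-583.7, -776.4, 2.1, 165.3]
```

Request:
step_arm:
  plan: [-10,-5,-10,2,-30,-14,-25,6,-60,-28,-40,11,-90,-41,-52,16,-120,-55,-58,21,-150,-69,-58,27,-180,-82,-58,32,-207,-95,-58,37]
  claw: 0.36
  force: 20

```text
time_s: 0.77
position: [421.8, 447.8, 361.7]
ee_rot: [1.59, 2.71, 0.001]
ft_force: [0.3, -0.7, 0.2]
finger_gap: 44.0
```

Run:
```python
from plan import *
plan([(590,150,360,-30),(560,-150,340,-80),(495.6,-324.8,300,-98.7)])
```

```text
t 0.77 p [421.8 447.8 361.7] ang 29.2 F [ 0.3 -0.7  0.2] gap 44.0 tilt [0.0004 0.0006] q [-1.14  0.29  0.28  1.69 -0.08  1.18 -0.33]
[-342.0, 1.6, 1.7, 59.2]
[-589.3, -170.9, 21.7, 109.2]
[-710.4, -312.4, 61.7, 127.9]
```

Request:
step_arm:
  plan: [-40,0,0,7,-80,0,0,14,-120,0,0,21,-160,0,0,28,-200,0,0,35,-240,0,0,42,-280,0,0,49,-320,0,0,56]

```text
time_s: 1.43
position: [578.8, 169.4, 361.6]
ee_rot: [-2.676, -1.645, -0.001]
ft_force: [0.4, 0.5, 0.3]
finger_gap: 33.8
```

Run:
```python
from plan import *
plan([(560,-150,340,-80),(495.6,-324.8,300,-98.7)])
```

```text
t 1.43 p [578.8 169.4 361.6] ang -26.85 F [0.4 0.5 0.3] gap 33.8 tilt [0.0004 0.001 ] q [-0.85  0.29  0.58  1.73 -0.17  1.17 -0.7 ]
[-293.4, 127.5, 21.6, 53.2]
[-478.5, 149.0, 61.6, 71.9]
```

Request:
step_arm:
  plan: [-36,16,0,7,-73,32,3,14,-110,48,6,21,-147,64,9,28,-183,80,12,35,-220,96,15,42,-257,112,18,49,-293,127,20,53]

```text
time_s: 2.1
position: [560.9, -149.4, 341.3]
ee_rot: [-3.129, -0.276, -0.001]
ft_force: [1.2, 0.3, 0.9]
finger_gap: 34.1
```

Run:
```python
from plan import *
plan([(495.6,-324.8,300,-98.7)])
```

```text
t 2.1 p [ 560.9 -149.4  341.3] ang -79.91 F [1.2 0.3 0.9] gap 34.1 tilt [0.0007 0.0009] q [-0.54  0.32  0.86  1.81 -0.27  1.13 -0.98]
[-95.0, 161.3, 41.3, 18.8]
```

Request:
step_arm:
  plan: [-14,24,5,3,-30,50,12,7,-46,78,20,11,-62,105,28,15,-77,131,35,18,-89,151,40,18.8,-95,161,41,18.8,-95,161.3,41.3,18.8]
  claw: 0.32

```text
time_s: 2.77
position: [496.4, -325.6, 299.9]
ee_rot: [3.133, -0.231, 0.0]
ft_force: [0.2, -0.3, -0.4]
finger_gap: 29.9
```

Run:
```python
from plan import *
plan([(495.6,-324.8,300,-98.7),(495.6,-324.8,130,-98.7)])
from fit import *
s=snap('side','side1'); 
c=s['frame'][130:290,200:320,::-1]; cv2.imwrite('pics/s1.png',cv2.resize(c,None,fx=4.5,fy=3.75,interpolation=cv2.INTER_CUBIC))
W=cloud(s);m=(W[...,2]>40)&(W[...,2]<64)&(W[...,1]<-300)&(W[...,1]>-345)&(abs(W[...,0]-495)<60);print(m.sum(),W[m].mean(0))
```

```text
t 2.77 p [ 496.4 -325.6  299.9] ang -98.45 F [ 0.2 -0.3 -0.4] gap 29.9 tilt [-0.     -0.0003] q [-0.23  0.42  0.93  1.83 -0.38  1.08 -0.88]
[-0.9, -0.6, -0.1, 0.3]
[-0.9, -0.6, 169.9, 0.3]
120 [ 496.8736064  -329.54452252   53.38765602]
```

View pics/s1.png

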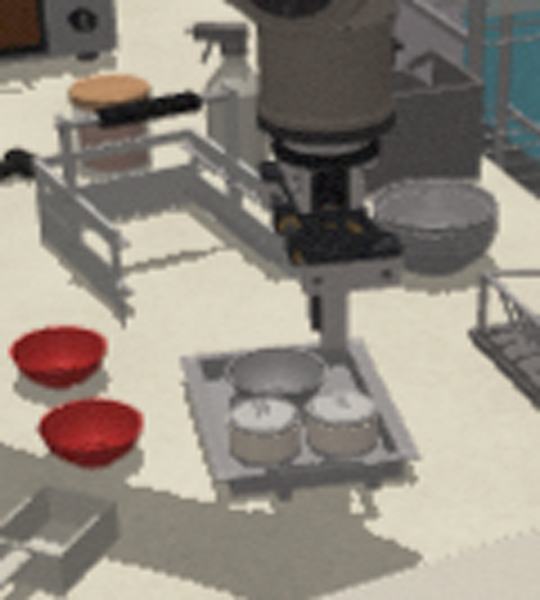

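Request:
step_arm:
  plan: [-0.5,-0.5,15,0.3,-0.5,-0.5,40,0.3,-0.5,-0.5,65,0.3,-0.5,-0.5,85,0.3,-0.5,-0.5,100,0.3,-0.5,-0.5,108,0.3,-0.5,-0.5,110,0.3,-0.5,-0.5,110,0.3]

```text
time_s: 3.48
position: [498.4, -321.7, 189.7]
ee_rot: [-3.133, 0.231, -0.0]
ft_force: [-0.5, 1.3, 0.4]
finger_gap: 29.8
```

Run:
```python
from plan import *
plan([(495.6,-324.8,130,-98.7)])
from fit import *
for n in ['side','top']:
    s=snap(n,n+'2'); r=(190,290,220,320) if n=='side' else (160,240,240,340)
    cv2.imwrite('pics/%s2z.png'%n,cv2.resize(s['frame'][r[0]:r[1],r[2]:r[3],::-1],None,fx=6,fy=6,interpolation=cv2.INTER_CUBIC))
```

```text
t 3.48 p [ 498.4 -321.7  189.7] ang -98.42 F [-0.5  1.3  0.4] gap 29.8 tilt [0.     0.0002] q [-0.14  0.55  0.81  1.93 -0.51  0.88 -0.78]
[-2.3, 3.5, 59.7, 0.3]
```

View pics/side2z.png

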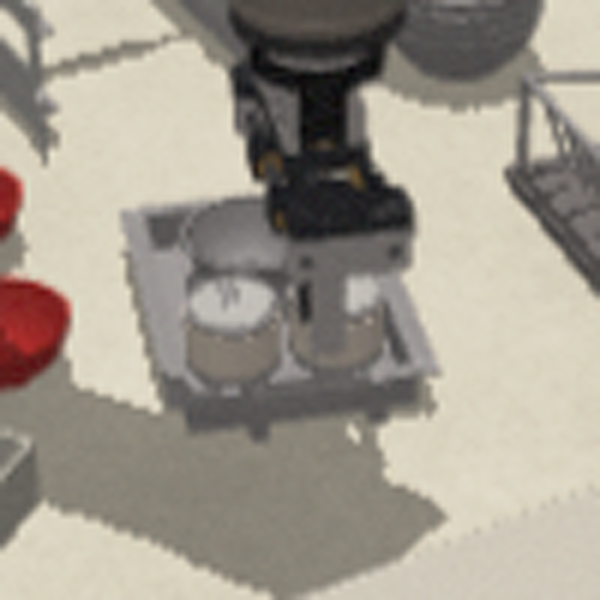

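Request:
step_arm:
  plan: [0,0,0,0,0,0,0,0]

```text
time_s: 3.75
position: [498.2, -322.3, 190.2]
ee_rot: [3.133, -0.232, 0.002]
ft_force: [-0.1, -0.6, 0.4]
finger_gap: 30.2
```

Run:
```python
from plan import *
plan([(495.6,-324.8,130,-98.7)])
```

```text
t 3.75 p [ 498.2 -322.3  190.2] ang -98.46 F [-0.1 -0.6  0.4] gap 30.2 tilt [ 0.0011 -0.0002] q [-0.14  0.55  0.81  1.93 -0.51  0.88 -0.78]
[-2.2, 2.9, 60.2, 0.2]
```

Request:
step_arm:
  plan: [-1,1.5,5,0.2,-2.2,2.9,15,0.2,-2.2,2.9,28,0.2,-2.2,2.9,40,0.2,-2.2,2.9,50,0.2,-2.2,2.9,56,0.2,-2.2,2.9,59,0.2,-2.2,2.9,60,0.2]

```text
time_s: 4.42
position: [495.0, -324.9, 128.6]
ee_rot: [-3.132, 0.238, 0.002]
ft_force: [-0.1, -0.0, -0.5]
finger_gap: 29.7
```

Run:
```python
from plan import *
plan([(495.6,-324.8,130,-98.7)])
from fit import *
for n in ['side','top']:
    s=snap(n,n+'3'); r=(190,290,220,320) if n=='side' else (160,240,240,340)
    cv2.imwrite('pics/%s3z.png'%n,cv2.resize(s['frame'][r[0]:r[1],r[2]:r[3],::-1],None,fx=6,fy=6,interpolation=cv2.INTER_CUBIC))
plan([(495.6,-324.8,130,-98.7)])
```

```text
t 4.42 p [ 495.  -324.9  128.6] ang -98.68 F [-0.1 -0.  -0.5] gap 29.7 tilt [-0.0011  0.0002] q [-0.07  0.63  0.74  1.96 -0.59  0.78 -0.72]
[0.6, -0.1, -1.4, 0.0]
t 4.52 p [ 495.3 -325.   129.4] ang -98.68 F [ 0.  -0.6  0. ] gap 30.1 tilt [-0.0001 -0.0002] q [-0.08  0.63  0.74  1.96 -0.59  0.78 -0.72]
[0.3, -0.2, -0.6, 0.0]
```

View pics/side3z.png

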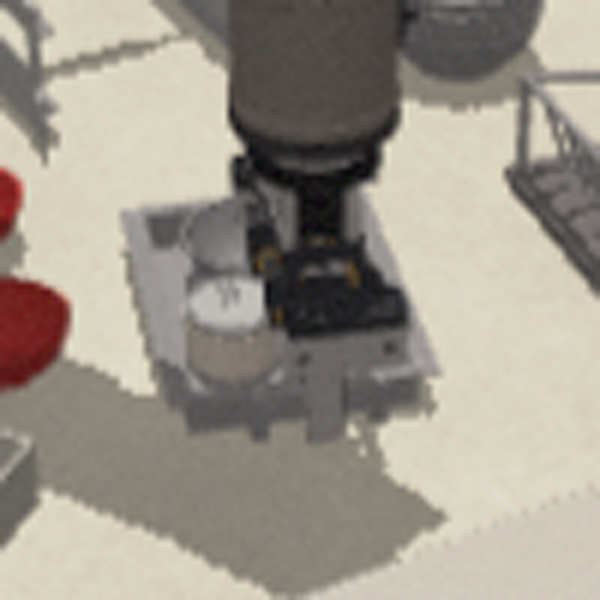

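View pics/top3z.png

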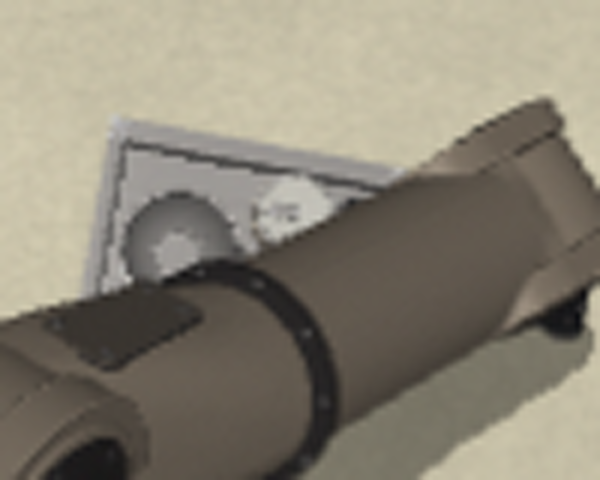

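View pics/top3.png

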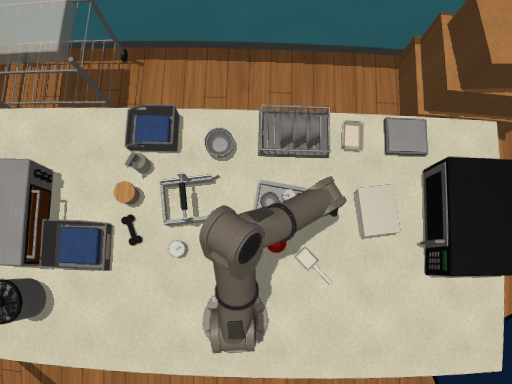

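View pics/side3.png

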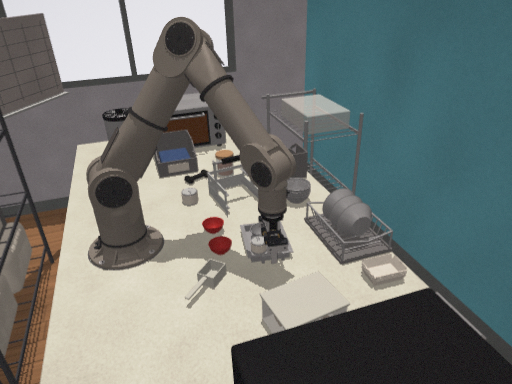

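Run:
```python
from h import *
W=cloud(load('top3'))
for v,u in [(235,205),(230,225),(215,270),(205,290),(250,180),(280,175),(190,320)]: print(v,u,np.round(W[v,u]))
```

```text
235 205 [325.  68. 771.]
230 225 [339.  13. 788.]
215 270 [ 392. -111.  697.]
205 290 [ 433. -176.  620.]
250 180 [295. 244.  60.]
280 175 [164. 270.   2.]
190 320 [ 503. -289.  485.]
```

Request:
step_arm:
  plan: [0,0,0,0,0,0,0,0,0,0,0,0,0,0,0,0,0,0,0,0,0,0,0,0]
  claw: 0
  force: 25

```text
time_s: 5.02
position: [495.5, -324.8, 129.7]
ee_rot: [-3.132, 0.237, -0.001]
ft_force: [-0.3, 2.0, 5.5]
finger_gap: 9.8
```

```bash
cat >> plan.py <<'E'
# tray waypoint in carrier frame (cx,cy,dyaw) -> TCP
C=np.array([510.5,215.3]); CA=98.1
def traywp(cx,cy,dy,z,c=C,ca=CA):
    a=np.radians(ca); u=np.array([np.cos(a),np.sin(a)]); v=np.array([-u[1],u[0]])
    t=c+cx*u+cy*v; ya=ca+dy; b=np.radians(ya)
    g=t-145*np.array([np.cos(b),np.sin(b)])
    return (g[0],g[1],z,ya-180)
E
python3 - <<'E'
from plan import *
p,R,a,o=cur()
z=p[2]
for w in [(-394,49,-16.8),(-330,22,-9),(-265,0,0),(-150,0,0),(0,0,0)]: print(np.round(traywp(*w,z),1))
plan([traywp(-360,35,-12,z),traywp(-320,18,-6,z),traywp(-275,0,0,z),traywp(-265,0,0,z)])
E
```

```text
[ 495.6 -325.   129.7  -98.7]
[ 532.9 -259.5  129.7  -90.9]
[ 568.3 -190.6  129.7  -81.9]
[552.1 -76.8 129.7 -81.9]
[530.9  71.7 129.7 -81.9]
t 5.02 p [ 495.5 -324.8  129.7] ang -98.66 F [-0.3  2.   5.5] gap 9.8 tilt [0.0004 0.0001] q [-0.08  0.62  0.74  1.96 -0.59  0.78 -0.72]
[15.9, -36.9, 0.0, -4.8]
[35.7, -82.1, 0.0, -10.8]
[54.7, -134.0, 0.0, -16.8]
[51.8, -143.6, 0.0, -16.8]
```

Request:
step_arm:
  plan: [2,-4,-0.4,-0.6,6,-13,-0.4,-1.7,11,-25,-0.4,-3.3,16.5,-38,-0.4,-5,22.5,-51.5,-0.4,-6.8,28,-64,-0.4,-8.5,33,-75.5,-0.4,-10,35.7,-82,-0.4,-10.8]

```text
time_s: 5.68
position: [544.3, -246.9, 129.7]
ee_rot: [-3.141, -0.066, -0.0]
ft_force: [-0.1, -1.4, -0.2]
finger_gap: 9.8
```

Run:
```python
from plan import *
z=129.8
plan([traywp(-300,9,-3,z),traywp(-275,0,0,z)])
```

```text
t 5.68 p [ 544.3 -246.9  129.7] ang -87.59 F [-0.1 -1.4 -0.2] gap 9.8 tilt [0.0002 0.0004] q [-0.2   0.62  0.69  1.95 -0.55  0.78 -0.72]
[13.3, -19.0, -0.1, -2.7]
[27.3, -45.3, -0.1, -5.7]
```

Request:
step_arm:
  plan: [2,-3,0,-0.5,6,-10,0,-1.3,11,-18,0,-2.3,17,-27,0,-3.5,22,-36,0,-4.6,26,-42.5,0,-5.4,27.3,-45.3,0,-5.7,27.3,-45.3,0,-5.7]

```text
time_s: 6.35
position: [569.0, -201.6, 129.7]
ee_rot: [-3.133, -0.217, -0.0]
ft_force: [0.9, 2.1, -0.8]
finger_gap: 9.9
```

Run:
```python
from plan import *
from fit import *
z=129.8
plan([traywp(-275,0,0,z),traywp(-265,0,0,z)])
for n in ['side','top']: snap(n,n+'4')
c=[510.5,215.3,np.radians(98.1)]
p,R,a,o=cur(); b=np.radians(a+180); t=[p[0]+145*np.cos(b),p[1]+145*np.sin(b),b]; print(t[:2],a+180)
overlay(load('top4'),traypolys(t)+carpolys(c),'ov6',(160,250,150,310),5)
overlay(load('side4'),traypolys(t)+carpolys(c),'ov7',(150,270,190,310),5)
```

```text
t 6.35 p [ 569.  -201.6  129.7] ang -82.06 F [ 0.9  2.1 -0.8] gap 9.9 tilt [-0.      0.0007] q [-0.26  0.62  0.67  1.93 -0.54  0.78 -0.72]
[0.8, -1.0, -0.1, -0.2]
[0.8, -11.0, -0.1, -0.2]
[np.float64(548.6670956985522), np.float64(-58.9650154829331)] 97.82779519605312
```

View pics/ov6.png

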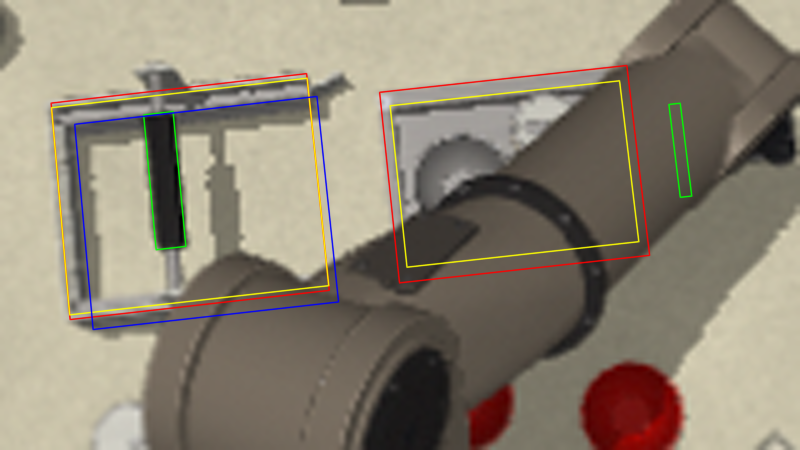

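View pics/ov7.png

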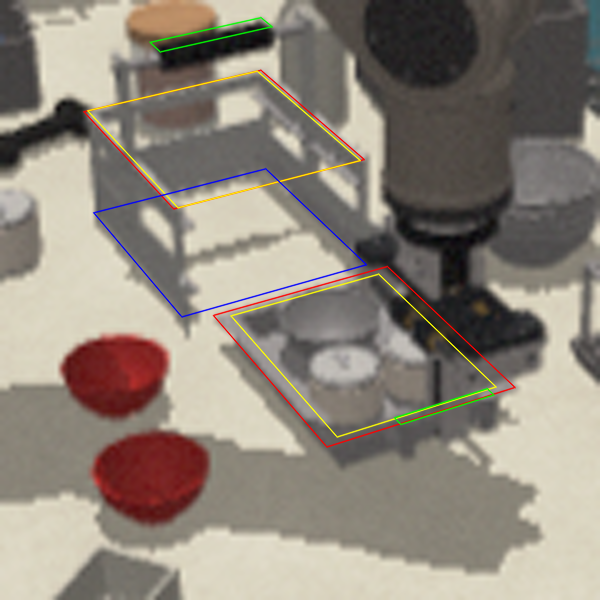

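Run:
```python
from plan import *
a=np.radians(CA);u=np.array([np.cos(a),np.sin(a)]);v=np.array([-u[1],u[0]])
for n in ['top4','side4']:
    W=cloud(load(n)).reshape(-1,3); W=W[np.isfinite(W[:,0])]
    d=W[:,:2]-C; cx=d@u; cy=d@v; z=W[:,2]
    for nm,m in [('traysideN',(abs(z-29)<4)&(cx>-370)&(cx<-180)&(cy<-66)&(cy>-100)),('traysideP',(abs(z-29)<4)&(cx>-370)&(cx<-180)&(cy>66)&(cy<100)),
                 ('wallN',(z>100)&(z<114)&(abs(cx)<100)&(cy<-80)&(cy>-100)),('wallP',(z>100)&(z<114)&(abs(cx)<100)&(cy>80)&(cy<100)),
                 ('lead',(abs(z-29)<4)&(cx>-185)&(cx<-140)&(abs(cy)<70))]:
        if m.sum()<8: print(n,nm,m.sum());continue
        if nm=='lead': print(n,nm,m.sum(),np.percentile(cx[m],[5,50,95]))
        else: print(n,nm,m.sum(),'slope deg',np.degrees(np.polyfit(cx[m],cy[m],1)[0]).round(2),np.percentile(cy[m],[3,50,97]).round(1))
```

```text
top4 traysideN 85 slope deg 0.12 [-83.9 -73.6 -66.8]
top4 traysideP 0
top4 wallN 40 slope deg 0.27 [-94.9 -91.1 -88.2]
top4 wallP 19 slope deg -0.31 [87.6 92.1 94.4]
top4 lead 33 [-176.97410193 -170.46846934 -166.17733021]
side4 traysideN 3
side4 traysideP 98 slope deg -0.5 [68.3 76.6 84.7]
side4 wallN 51 slope deg -0.33 [-95.5 -90.6 -88. ]
side4 wallP 48 slope deg 0.56 [86.  90.9 93.6]
side4 lead 27 [-182.31595998 -174.99629122 -166.18121477]
```

Request:
step_arm:
  plan: [0.4,-3,0,-0.1,0.8,-10,0,-0.2,0.8,-20,0,-0.2,0.8,-32,0,-0.2,0.8,-44,0,-0.2,0.8,-56,0,-0.2,0.8,-66,0,-0.2,0.8,-70,0,-0.2]

```text
time_s: 7.12
position: [559.7, -131.1, 129.8]
ee_rot: [-3.133, -0.223, 0.0]
ft_force: [0.6, -1.9, -2.2]
finger_gap: 9.8
```

Run:
```python
from plan import *
z=129.8
plan([traywp(-130,0,0,z),traywp(0,0,0,z)])
```

```text
t 7.12 p [ 559.7 -131.1  129.8] ang -81.85 F [ 0.6 -1.9 -2.2] gap 9.8 tilt [-0.0002  0.0006] q [-0.4   0.58  0.68  2.   -0.53  0.75 -0.83]
[0.1, -74.9, -0.0, 0.0]
[0.2, -204.9, -0.0, 0.0]
```

Request:
step_arm:
  plan: [0,-3,0.2,0,0,-10,0.3,0,0,-20,0.3,0,0,-31,0.3,0,0,-43,0.3,0,0,-55,0.3,0,0,-65,0.3,0,0,-70,0.3,0]

```text
time_s: 7.78
position: [550.1, -62.2, 129.7]
ee_rot: [-3.134, -0.222, -0.001]
ft_force: [1.0, -4.6, 5.3]
finger_gap: 9.6
```

Run:
```python
from plan import *
z=129.8
plan([traywp(0,0,0,z)])
from fit import *
for n in ['side','top']: snap(n,n+'5')
c=[510.5,215.3,np.radians(98.1)]
p,R,a,o=cur(); b=np.radians(a+180); t=[p[0]+145*np.cos(b),p[1]+145*np.sin(b),b]
overlay(load('top5'),carpolys(c),'ov8',(160,250,150,310),5)
overlay(load('side5'),traypolys(t)+carpolys(c),'ov9',(150,270,190,310),5)
```

```text
t 7.78 p [550.1 -62.2 129.7] ang -81.9 F [ 1.  -4.6  5.3] gap 9.6 tilt [0.0005 0.0002] q [-0.54  0.55  0.69  2.05 -0.53  0.72 -0.94]
[-0.1, -135.3, -0.1, 0.0]
```

View pics/ov8.png

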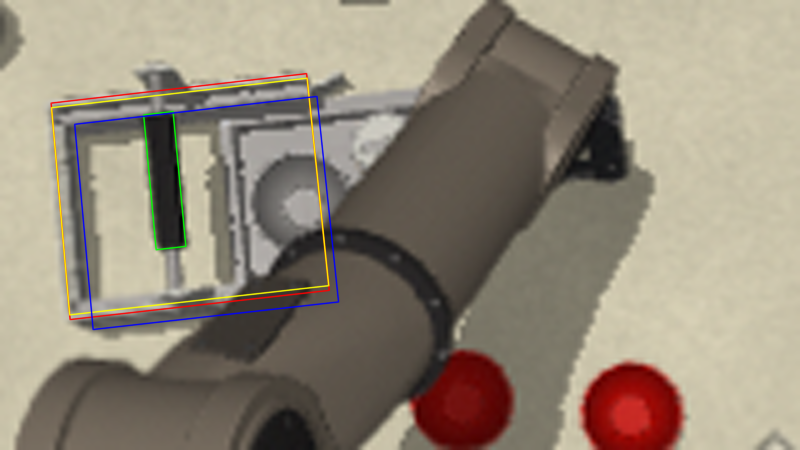

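View pics/ov9.png

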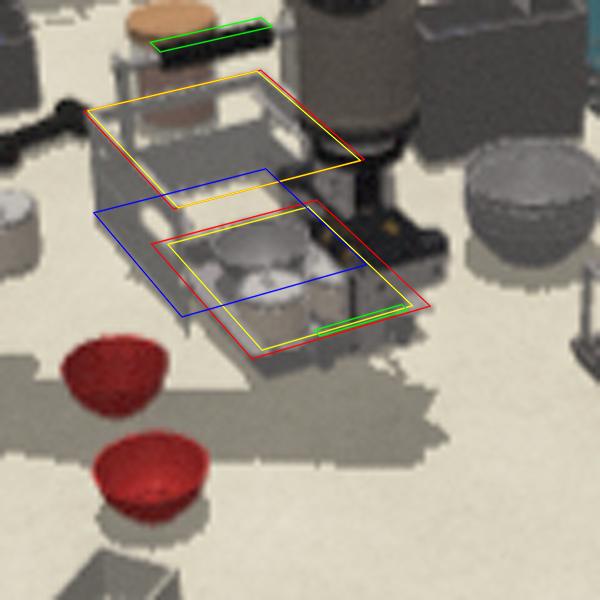

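Request:
step_arm:
  plan: [0,-3,-0.3,0,0,-10,-0.3,0,0,-20,-0.3,0,0,-31,-0.3,0,0,-43,-0.3,0,0,-55,-0.3,0,0,-65,-0.3,0,0,-70,-0.3,0]

```text
time_s: 8.55
position: [540.0, 7.3, 129.7]
ee_rot: [-3.133, -0.223, 0.0]
ft_force: [0.9, -1.6, -0.5]
finger_gap: 9.5
```

Run:
```python
from plan import *
plan([traywp(0,0,0,129.8)])
```

```text
t 8.55 p [540.    7.3 129.7] ang -81.87 F [ 0.9 -1.6 -0.5] gap 9.5 tilt [-0.0003  0.0004] q [-0.68  0.54  0.7   2.08 -0.53  0.71 -1.06]
[0.2, -65.1, -0.1, 0.0]
```

Next 55 mm, then creep to the stop.

Request:
step_arm:
  plan: [0,-3,0,0,0,-10,0,0,0,-18,0,0,0,-27,0,0,0,-36,0,0,0,-45,0,0,0,-52,0,0,0,-55,0,0]

```text
time_s: 9.22
position: [532.4, 61.1, 129.7]
ee_rot: [-3.134, -0.222, 0.0]
ft_force: [0.7, -1.9, -1.7]
finger_gap: 9.3
```

Run:
```python
from plan import *
plan([traywp(0,0,0,129.8)])
```

```text
t 9.22 p [532.4  61.1 129.7] ang -81.9 F [ 0.7 -1.9 -1.7] gap 9.3 tilt [-0.0002  0.0002] q [-0.79  0.53  0.7   2.09 -0.53  0.71 -1.16]
[0.1, -10.7, -0.1, 0.0]
```

Request:
step_arm:
  plan: [0,-1.5,0,0,0,-3,0,0,0,-4.5,0,0,0,-6,0,0,0,-7,0,0,0,-8,0,0]

```text
time_s: 9.72
position: [531.4, 67.5, 129.8]
ee_rot: [3.134, 0.219, -0.0]
ft_force: [0.3, -0.8, -2.0]
finger_gap: 9.7
```

Run:
```python
from plan import *
plan([traywp(0,0,0,129.8)])
from fit import *
for n in ['side','top']: snap(n,n+'6')
c=[510.5,215.3,np.radians(98.1)]
overlay(load('top6'),carpolys(c),'ov10',(160,250,150,270),6)
overlay(load('side6'),carpolys(c),'ov11',(150,270,190,310),5)
```

```text
t 9.72 p [531.4  67.5 129.8] ang -81.99 F [ 0.3 -0.8 -2. ] gap 9.7 tilt [-0.     -0.0001] q [-0.8   0.53  0.71  2.09 -0.53  0.71 -1.18]
[0.1, -4.3, -0.0, -0.1]
```

View pics/ov10.png

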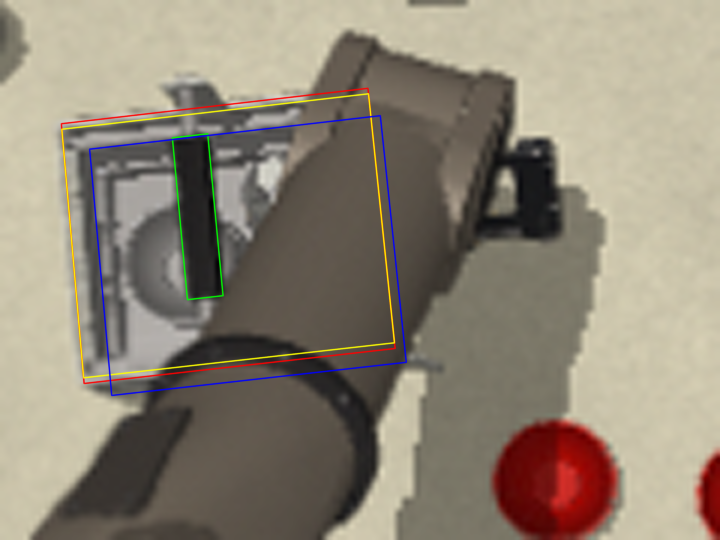

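View pics/ov11.png

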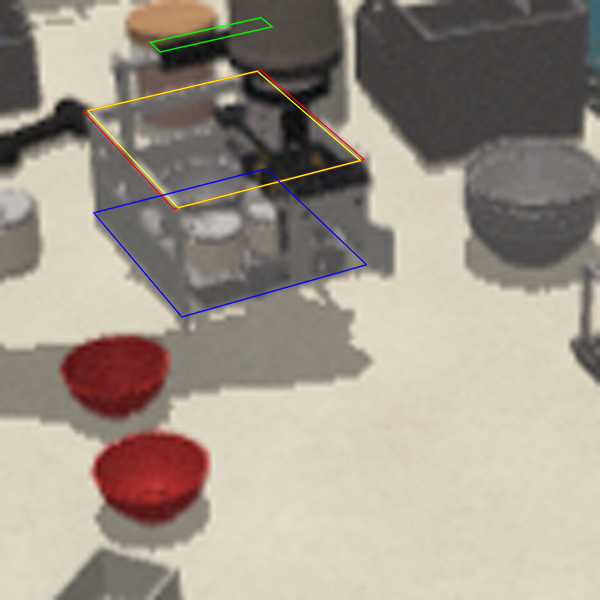

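Request:
step_arm:
  plan: [0,-1,0,0,0,-2,0,0,0,-3,0,0,0,-4,0,0]

```text
time_s: 10.15
position: [530.9, 71.5, 129.8]
ee_rot: [3.134, 0.22, 0.0]
ft_force: [1.0, -2.6, -2.0]
finger_gap: 9.7
```

Request:
step_arm:
  plan: [0,-1,0,0,0,-2,0,0]

```text
time_s: 10.32
position: [530.6, 73.5, 129.8]
ee_rot: [3.134, 0.22, 0.0]
ft_force: [0.9, -3.5, -0.7]
finger_gap: 10.0
```

Request:
step_arm:
  plan: [0,-1,0,0,0,-2,0,0]

```text
time_s: 10.48
position: [530.3, 75.5, 129.8]
ee_rot: [3.134, 0.22, -0.0]
ft_force: [-0.2, -2.8, -1.5]
finger_gap: 10.0
```

```bash
cat > chk.py <<'E'
from plan import *
a=np.radians(CA);u=np.array([np.cos(a),np.sin(a)]);v=np.array([-u[1],u[0]])
def chk(n):
    W=cloud(load(n)).reshape(-1,3); W=W[np.isfinite(W[:,0])]
    d=W[:,:2]-C; cx=d@u; cy=d@v; z=W[:,2]
    for nm,m in [('back top',(z>100)&(z<116)&(cx>95)&(cx<130)&(abs(cy)<75)),('grip',(z>198)&(z<214)&(abs(cx-6)<30)&(abs(cy)<52)),
      ('lead rim',(z>25)&(z<34)&(cx>90)&(cx<125)&(abs(cy)<70)),('rear rim',(z>25)&(z<34)&(cx<-90)&(cx>-125)&(abs(cy)<70)),('bar',(z>50)&(z<64)&(cx<-130)&(cx>-160)&(abs(cy)<50))]:
        if m.sum()<5: print(n,nm,m.sum());continue
        print(n,nm,m.sum(),'cx',np.percentile(cx[m],[5,50,95]).round(1),'cy',np.percentile(cy[m],[5,50,95]).round(1),'z',np.median(z[m]).round(1))
E
python3 - <<'E'
from chk import *
for n in ['side','top']: snap(n,n+'7')
for n in ['top0','top6','top7','side0','side6','side7']: chk(n)
from fit import *
c=[510.5,215.3,np.radians(98.1)]
overlay(load('top7'),carpolys(c),'ov12',(165,235,155,255),8)
E
```

```text
top0 back top 17 cx [110.  111.9 113.3] cy [-64.3  -7.1  70.7] z 108.3
top0 grip 138 cx [-4.6  5.6 16.6] cy [-46.8  -1.7  46.9] z 207.9
top0 lead rim 12 cx [111.6 113.1 113.8] cy [-60.1  26.6  64.1] z 28.9
top0 rear rim 0
top0 bar 0
top6 back top 18 cx [110.1 111.9 113.1] cy [-69.8  11.5  70.6] z 107.5
top6 grip 136 cx [-4.5  5.4 17.5] cy [-46.1   2.   47.6] z 208.1
top6 lead rim 64 cx [ 99.1 105.8 113.7] cy [-61.9  -6.2  49.9] z 29.8
top6 rear rim 0
top6 bar 0
top7 back top 45 cx [113.  115.  117.6] cy [-62.4   0.7  64. ] z 107.4
top7 grip 135 cx [ 0.5 11.8 23.2] cy [-44.4   4.4  46.6] z 208.4
top7 lead rim 53 cx [105.5 111.1 118.5] cy [-62.9   0.6  59.8] z 29.7
top7 rear rim 0
top7 bar 0
side0 back top 46 cx [101.3 106.7 115.4] cy [-63.4  -2.8  66.9] z 104.6
side0 grip 84 cx [-13.   -4.8   9.9] cy [-44.8   2.3  48. ] z 205.5
side0 lead rim 30 cx [ 99.9 108.1 115. ] cy [-62.9  -3.3  45.9] z 28.8
side0 rear rim 0
side0 bar 0
side6 back top 44 cx [ 99.  106.3 113.3] cy [-59.9  -6.7  63.2] z 105.3
side6 grip 55 cx [-12.4  -5.1  10.9] cy [-9.6 20.3 48.3] z 205.6
side6 lead rim 24 cx [ 94.  107.2 109.5] cy [-49.1   0.2  65.2] z 29.3
side6 rear rim 19 cx [-122.2 -114.  -103.6] cy [-67.4  39.5  67.4] z 28.1
side6 bar 39 cx [-159.8 -155.5 -146.2] cy [-34.5  13.2  39. ] z 56.5
side7 back top 46 cx [104.1 110.9 116. ] cy [-50.7  -1.4  69.8] z 105.2
side7 grip 52 cx [-9.5 -1.6 14.8] cy [-7.7 18.9 47.1] z 205.7
side7 lead rim 21 cx [ 98.8 109.1 115.1] cy [-57.5   2.9  69. ] z 30.9
side7 rear rim 21 cx [-120.3 -106.8 -100.6] cy [-63.   43.8  67.5] z 29.3
side7 bar 46 cx [-158.1 -147.9 -137.1] cy [-34.    6.   37.6] z 56.7
```

View pics/ov12.png

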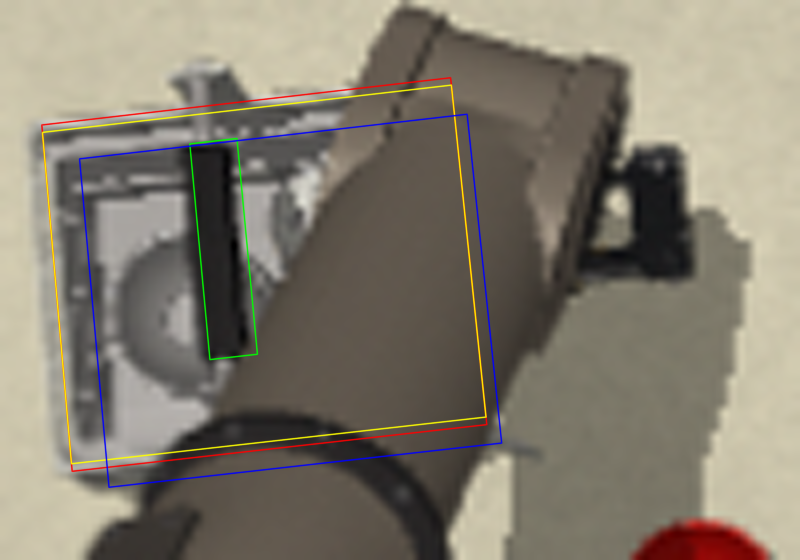

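Request:
step_arm:
  plan: [0,0,0,0,0,0,0,0,0,0,0,0,0,0,0,0,0,0,0,0]
  claw: 0.3

```text
time_s: 11.0
position: [530.3, 75.6, 129.8]
ee_rot: [-3.134, -0.22, 0.0]
ft_force: [-0.7, 0.3, -0.1]
finger_gap: 28.1
```

Request:
step_arm:
  plan: [0,0,-3,0,0,0,-10,0,0,0,-22,0,0,0,-40,0,0,0,-65,0,0,0,-95,0,0,0,-125,0,0,0,-150,0]

```text
time_s: 11.67
position: [530.4, 74.9, 282.6]
ee_rot: [-3.134, -0.218, -0.002]
ft_force: [0.8, 0.2, -0.5]
finger_gap: 28.4
```

Run:
```python
from chk import *
plan([])
for n in ['side','top']: snap(n,n+'8')
for n in ['top8','side8']: chk(n)
from fit import *
c=[509.9,220.2,np.radians(98.1)]
overlay(load('side8'),carpolys(c)[2:3]+traypolys(c),'ov14',(150,250,200,300),6)
```

```text
t 11.67 p [530.4  74.9 282.6] ang -82.03 F [ 0.8  0.2 -0.5] gap 28.4 tilt [0.001  0.0004] q [-1.01  0.31  0.91  1.98 -0.29  0.99 -1.39]
top8 back top 45 cx [112.6 115.4 117.9] cy [-63.6   0.2  64.4] z 107.3
top8 grip 136 cx [ 0.5 10.8 22.7] cy [-47.2  -1.   46.5] z 207.6
top8 lead rim 57 cx [105.4 112.9 118.7] cy [-63.9  -0.4  57.6] z 28.8
top8 rear rim 0
top8 bar 0
side8 back top 48 cx [106.3 112.1 118.9] cy [-69.8  -8.9  67.4] z 104.6
side8 grip 73 cx [-9.  -1.4 14.8] cy [-37.4   8.7  46.2] z 205.1
side8 lead rim 34 cx [ 99.8 111.3 119.9] cy [-66.  -30.9  65.8] z 29.4
side8 rear rim 19 cx [-118.7 -105.3  -97. ] cy [-65.   38.7  65.3] z 28.9
side8 bar 48 cx [-152.7 -147.  -140.2] cy [-35.2   0.7  38.1] z 56.2
```

View pics/ov14.png

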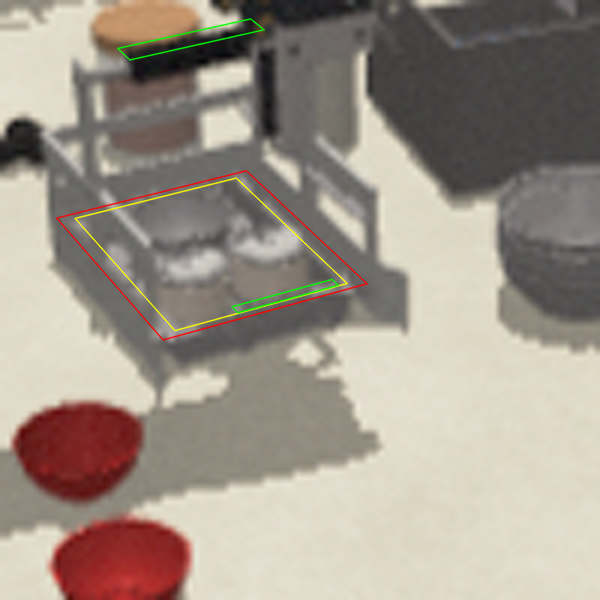

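View pics/top8.png

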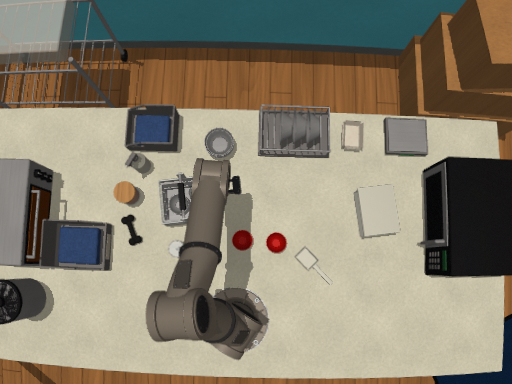

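Run:
```python
from plan import *
plan([(530,75,360,-82),(508.9,226.4,350,-81.9)])
```

```text
t 11.77 p [531.7  75.3 284.1] ang -82.0 F [-0.1  0.2 -1.1] gap 28.3 tilt [0.0051 0.0029] q [-1.01  0.31  0.91  1.98 -0.29  0.99 -1.39]
[-1.7, 0.0, -75.9, 0.0]
[-1.6, -152.8, -65.9, -0.1]
```

Request:
step_arm:
  plan: [0,0,-20,0,0,0,-45,0,-1,0,-66,0,-1.6,-15,-70,0,-1.6,-40,-68,0,-1.6,-70,-66,0,-1.6,-98,-66,0,-1.6,-120,-66,0]
  claw: 0.65

```text
time_s: 12.43
position: [511.2, 196.0, 346.0]
ee_rot: [-3.133, -0.221, 0.001]
ft_force: [0.2, 0.5, 0.4]
finger_gap: 61.3
```

Run:
```python
from plan import *
plan([(508.9,226.4,350,-81.9)])
```

```text
t 12.43 p [511.2 196.  346. ] ang -81.92 F [0.2 0.5 0.4] gap 61.3 tilt [-0.0004  0.0004] q [-1.25  0.24  0.91  1.88 -0.21  1.12 -1.68]
[2.0, -30.4, -4.0, -0.0]
```

Request:
step_arm:
  plan: [0.7,-8,-2,0,1.4,-18,-4,0,2,-26,-4,0,2,-30,-4,0,2,-30.4,-4,0,2,-30.4,-4,0]

```text
time_s: 12.93
position: [509.8, 223.8, 349.7]
ee_rot: [3.134, 0.219, -0.0]
ft_force: [-0.5, 0.7, -0.9]
finger_gap: 61.3
```

Run:
```python
from plan import *
plan([(508.9,226.4,276,-81.9)])
from fit import *
s=snap('side','side9')
cv2.imwrite('pics/s9.png',cv2.resize(s['frame'][100:240,200:300,::-1],None,fx=4.2,fy=4.2,interpolation=cv2.INTER_CUBIC))
```

```text
t 12.93 p [509.8 223.8 349.7] ang -82.01 F [-0.5  0.7 -0.9] gap 61.3 tilt [-0.0001 -0.0003] q [-1.27  0.26  0.9   1.86 -0.22  1.13 -1.72]
[-0.6, -2.7, 73.7, -0.1]
```

View pics/s9.png

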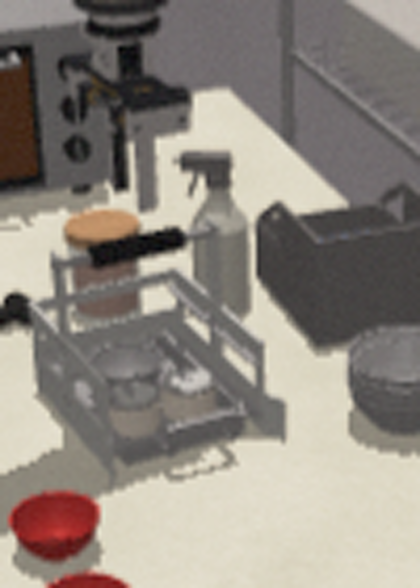

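Request:
step_arm:
  plan: [-0.3,-1.5,5,0,-0.6,-2.7,16,0,-0.6,-2.7,30,0,-0.6,-2.7,44,0,-0.6,-2.7,57,0,-0.6,-2.7,67,0,-0.6,-2.7,72,0,-0.6,-2.7,73.7,0]

```text
time_s: 13.65
position: [508.5, 226.9, 275.0]
ee_rot: [3.133, 0.219, -0.002]
ft_force: [0.8, 0.6, -0.7]
finger_gap: 61.0
```

Run:
```python
from plan import *
bot.snapshot('side')
plan([(508.9,226.4,276,-81.9)])
```

```text
t 13.7 p [508.6 226.9 275.4] ang -81.99 F [-0.2  0.1 -0.3] gap 61.0 tilt [-0.0006 -0.0008] q [-1.22  0.35  0.85  1.94 -0.31  0.99 -1.65]
[0.2, 0.5, -0.6, -0.1]
```

Request:
step_arm:
  plan: [0.2,0.5,0,0,0.2,0.5,0,0,0.2,0.5,0,0,0.2,0.5,0,0,0.2,0.5,0,0,0.2,0.5,0,0,0.2,0.5,0,0,0.2,0.5,0,0]
  claw: 0
  force: 15

```text
time_s: 14.37
position: [509.0, 226.5, 276.1]
ee_rot: [3.134, 0.22, 0.0]
ft_force: [0.1, -1.6, 0.4]
finger_gap: 24.0
```

Request:
step_arm:
  plan: [0,0,0,0,0,0,0,0,0,0,0,0]
  claw: 0
  force: 55

```text
time_s: 14.62
position: [509.0, 226.5, 276.1]
ee_rot: [3.134, 0.22, -0.0]
ft_force: [0.1, -1.7, 1.8]
finger_gap: 23.7
```

Run:
```python
from plan import *
for n in ['side','top']: snap(n,n+'10')
from chk import *
chk('side10'); chk('top10')
s=load('side10')
cv2.imwrite('pics/s10.png',cv2.resize(s['frame'][130:250,200:300,::-1],None,fx=5,fy=5,interpolation=cv2.INTER_CUBIC))
plan([])
```

```text
side10 back top 47 cx [106.1 111.9 120.5] cy [-66.9  -8.2  70.6] z 105.7
side10 grip 82 cx [-13.   -0.7  25.3] cy [-45.8   6.3  48.5] z 205.5
side10 lead rim 36 cx [ 97.8 112.4 121.5] cy [-64.9 -31.7  62.3] z 30.6
side10 rear rim 22 cx [-123.2 -105.5  -97.9] cy [-62.1  43.9  69. ] z 28.0
side10 bar 51 cx [-152.6 -147.6 -139.3] cy [-36.6   3.6  37.6] z 55.1
top10 back top 0
top10 grip 5 cx [0.9 3.5 4.7] cy [43.5 47.  50.4] z 204.8
top10 lead rim 0
top10 rear rim 55 cx [-120.9 -101.3  -94.7] cy [-60.4  -2.8  52.6] z 29.8
top10 bar 35 cx [-144.7 -139.9 -135.2] cy [-35.4   5.5  38.1] z 58.1
t 14.72 p [509.  226.5 276.1] ang -81.98 F [-0.8 -2.7  3.6] gap 23.4 tilt [-0.     -0.0001] q [-1.22  0.35  0.85  1.94 -0.31  0.99 -1.65]
```

View pics/s10.png

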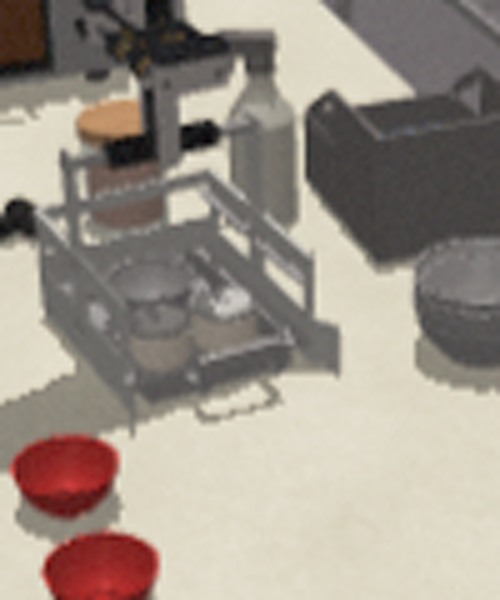

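Request:
step_arm:
  plan: [0,0,-0.7,0,0,0,-1.5,0,0,0,-2.5,0,0,0,-3.5,0,0,0,-4.5,0,0,0,-6,0,0,0,-8,0,0,0,-10,0]
  force: 60

```text
time_s: 15.38
position: [508.9, 226.6, 286.1]
ee_rot: [3.134, 0.22, -0.0]
ft_force: [-0.4, -0.4, -8.2]
finger_gap: 23.5
```

Run:
```python
from plan import *
s=snap('side','side11')
cv2.imwrite('pics/s11.png',cv2.resize(s['frame'][130:250,200:300,::-1],None,fx=5,fy=5,interpolation=cv2.INTER_CUBIC))
plan([])
print(bot.observe()['wrist_torque'])
```

```text
t 15.43 p [509.  226.7 286.5] ang -81.97 F [-0.4 -0.4 -7.1] gap 23.6 tilt [0.0001 0.0001] q [-1.22  0.34  0.86  1.93 -0.3   1.01 -1.66]
[ 0.04835274  0.1962527  -0.02864157]
```

View pics/s11.png

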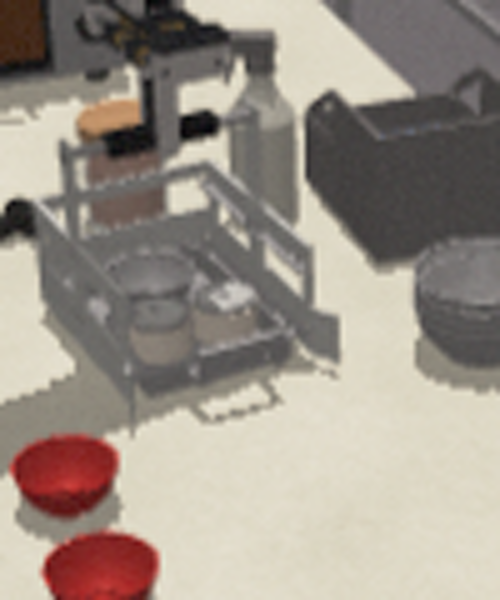

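Request:
step_arm:
  plan: [0,0,-2,0,0,0,-6,0,0,0,-12,0,0,0,-19,0,0,0,-26,0,0,0,-33,0,0,0,-38,0,0,0,-40,0]

```text
time_s: 16.1
position: [509.2, 226.7, 327.2]
ee_rot: [-3.133, -0.22, -0.001]
ft_force: [-0.0, -0.7, -7.7]
finger_gap: 23.6
```

Request:
step_arm:
  plan: [0,0,-2,0,0,0,-7,0,0,0,-15,0,0,0,-24,0,0,0,-34,0,0,0,-43,0,0,0,-49,0,0,0,-51,0]

```text
time_s: 16.77
position: [509.3, 226.7, 378.4]
ee_rot: [-3.133, -0.22, -0.002]
ft_force: [-0.2, 0.2, -8.5]
finger_gap: 23.3
```

Request:
step_arm:
  plan: [0,0,0,0,0,0,0,0,0,0,0,0,0,0,0,0,0,0,0,0,0,0,0,0,0,0,0,0,0,0,0,0]

```text
time_s: 17.43
position: [509.0, 226.6, 377.0]
ee_rot: [3.134, 0.22, -0.0]
ft_force: [-0.3, 0.8, -8.2]
finger_gap: 23.3
```

Run:
```python
from plan import *
for n in ['side','top']: snap(n,n+'12')
s=load('side12')
cv2.imwrite('pics/s12.png',cv2.resize(s['frame'][100:240,200:300,::-1],None,fx=4.2,fy=4.2,interpolation=cv2.INTER_CUBIC))
s=load('top12')
cv2.imwrite('pics/t12.png',cv2.resize(s['frame'][160:240,130:240,::-1],None,fx=6,fy=6,interpolation=cv2.INTER_CUBIC))
plan([])
print(bot.observe()['wrist_torque'])
# level check: back top edge & wall tops, in carrier frame
a=np.radians(CA);u=np.array([np.cos(a),np.sin(a)]);v=np.array([-u[1],u[0]])
for n in ['side12','top12','side0','top0']:
    W=cloud(load(n)).reshape(-1,3);W=W[np.isfinite(W[:,0])];sh=5.4 if '12' in n else 0;dz=101 if '12' in n else 0
    d=W[:,:2]-C;cx=d@u-sh;cy=d@v;z=W[:,2]-dz
    for nm,m in [('wallP',(cy>84)&(cy<98)),('wallN',(cy<-84)&(cy>-98))]:
        m=m&(abs(cx)<112)
        # top envelope per cx bin
        print(n,nm,[ (c0,round(float(np.percentile(z[m&(abs(cx-c0)<12)&(z<125)],90)),1)) if (m&(abs(cx-c0)<12)).sum()>5 else None for c0 in (-100,-70,-40,50,80,100)])
    m=(cx>100)&(cx<118)&(z<125)
    print(n,'back',[ (c0,round(float(np.percentile(z[m&(abs(cy-c0)<12)],90)),1)) if (m&(abs(cy-c0)<12)).sum()>3 else None for c0 in (-70,-35,0,35,70)])
```

```text
t 17.53 p [509.  226.6 377. ] ang -81.97 F [ 1.2 -0.7 -7.6] gap 23.5 tilt [-0.     -0.0001] q [-1.3   0.23  0.91  1.82 -0.2   1.19 -1.75]
[0.11169416 0.14530834 0.03626097]
side12 wallP [(-100, 104.5), (-70, 105.4), (-40, 107.3), (50, 104.2), (80, 103.1), (100, 100.9)]
side12 wallN [(-100, 104.6), (-70, 107.8), (-40, 107.2), (50, 105.1), (80, 108.3), (100, 104.6)]
side12 back [(-70, 102.8), (-35, 104.3), (0, 103.1), (35, 104.7), (70, 104.7)]Traceback (most recent call last):
  File "<stdin>", line 17, in <module>
    return _quantile_unchecked(
        a, q, axis, out, overwrite_input, method, keepdims, weights)
    return _ureduce(a,
                    func=_quantile_ureduce_func,
    ...<5 lines>...
                    overwrite_input=overwrite_input,
                    method=method)
    r = func(a, **kwargs)
    result = _quantile(arr,
                       quantiles=q,
    ...<2 lines>...
                       out=out,
                       weights=wgt)
    slices_having_nans = np.isnan(arr[-1, ...])
                                  ~~~^^^^^^^^^
IndexError: index -1 is out of bounds for axis 0 with size 0
```

View pics/s12.png

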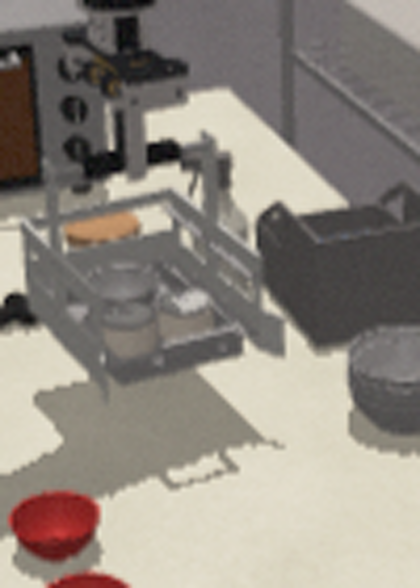

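View pics/t12.png

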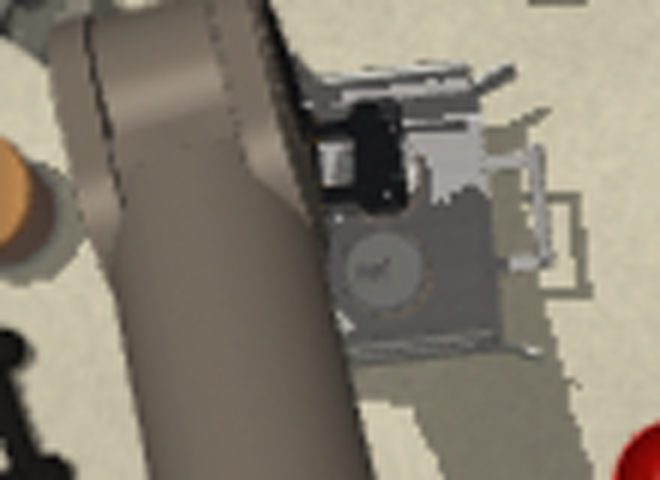

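Run:
```python
from plan import *
from fit import *
a=np.radians(CA);u=np.array([np.cos(a),np.sin(a)]);v=np.array([-u[1],u[0]])
for n in ['side0','side12','side10']:
    W=cloud(load(n)).reshape(-1,3);W=W[np.isfinite(W[:,0])];sh=0 if n=='side0' else 5.4;dz=101 if '12' in n else 0
    d=W[:,:2]-C;cx=d@u-sh;cy=d@v;z=W[:,2]-dz
    for s,nm in ((1,'P'),(-1,'N')):
        m=(s*cy>86)&(s*cy<96)&(abs(cx)<108)&(z>101)&(z<116)
        print(n,nm,m.sum(),'slope deg',np.degrees(np.polyfit(cx[m],z[m],1)[0]).round(2),z[m].mean().round(1))
    m=(z>24)&(z<34)&(abs(cy)<84)&(abs(cx)<116)&((abs(cy)>72)|(abs(cx)>100))
    if n!='side0':
        A=np.c_[cx[m],cy[m],np.ones(m.sum())]; print('rim plane',m.sum(),np.linalg.lstsq(A,z[m],rcond=None)[0])
        m=(z>34)&(z<64)&(cx<-135)&(cx>-165)&(abs(cy)<50); print('bar',m.sum(),np.percentile(cx[m],[5,50,95]).round(1),np.median(z[m]).round(1))
        m=(z>18)&(z<34)&(cx<-95)&(cx>-125)&(abs(cy)<80); print('rear rim',m.sum(),np.percentile(cx[m],[5,50,95]).round(1))
t=[C[0]+5.4*u[0],C[1]+5.4*u[1],a]
def up(l,h): return [(P+[0,0,h],c) for P,c in l]
overlay(load('side12'),up(carpolys(t),101)+up(traypolys(t),98),'ov15',(110,230,200,300),5)
overlay(load('top12'),up(carpolys(t),101)+up(traypolys(t),98),'ov16',(160,240,140,240),6)
```

```text
side0 P 52 slope deg 0.04 108.8
side0 N 54 slope deg -0.66 108.5
side12 P 56 slope deg -0.29 108.1
side12 N 57 slope deg 0.23 108.0
rim plane 100 [1.56982569e-02 1.35905506e-02 2.75333464e+01]
bar 84 [-157.5 -152.4 -146.6] 48.5
rear rim 37 [-116.8 -110.2  -98.4]
side10 P 44 slope deg 0.43 109.1
side10 N 54 slope deg -0.08 108.9
rim plane 118 [9.21750264e-03 9.09616219e-03 2.89439098e+01]
bar 85 [-158.9 -152.7 -144.5] 51.7
rear rim 38 [-118.2 -109.2  -99.1]
```

View pics/ov15.png

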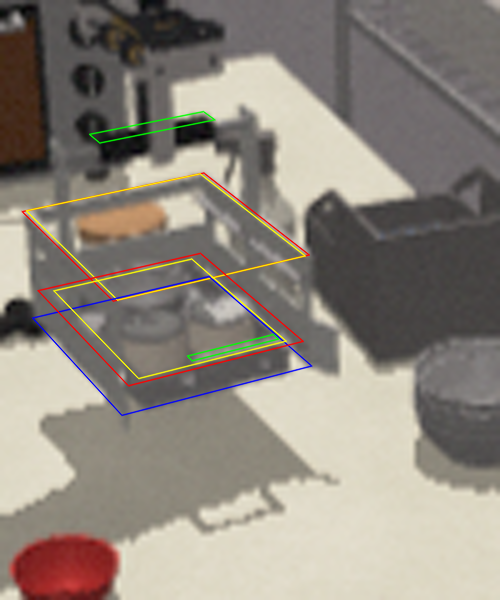

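View pics/ov16.png

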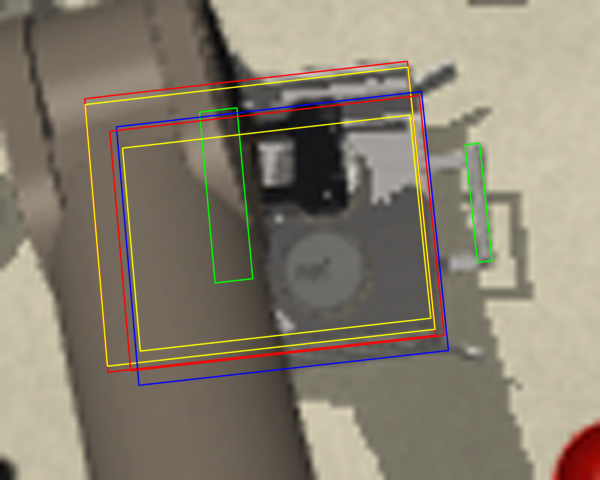

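Run:
```python
from h import *
o=bot.observe(); print(o['time_s'],np.round(o['joint_velocities'],4),o['finger_gap'],o['position'])
print(bot.hand_in())
```

```text
17.5333 [-0.0019 -0.0013 -0.0016 -0.0006 -0.0015  0.001   0.0007] 23.520746618995528 [508.98799599 226.63855472 377.04860064]
the job is handed in; nothing more can be done
None
```

The tray is fully home in the bottom runners. The carrier hangs by its handle about 10 cm above the counter, and I handed the job in at 17.5 s.

I took the tray by its pull bar, turned it about 17° to line up with the carrier, and slid it along the counter into the lower runners. When it met the back panel it pushed the loose carrier about 5 mm. I then gripped the handle at 60 N and lifted 101 mm.

Last checks before hand-in:
- **Steadiness:** the arm was still, and the load read about 8 N against an expected 8.5 N.
- **Level:** the wall tops showed less than 0.5° of tilt. A plane fit to the tray rim read about 1° along each axis, against about 0.5° before the lift, within what I took as depth noise.
- **Tray position:** the tray's rear rim and pull bar were within about 1 mm of where they were before the lift, and the tray had dropped about 3 mm onto its runners as expected.
- **Load:** in the side picture the bowl and both tins stood upright. The bowl was partly hidden in the top view.
- **Other things on the counter:** I touched none of them. I did not measure each one again at the end.

The side-camera overlay sat about 1–2 pixels off throughout, which I put down to its calibration tolerance. No check failed.

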